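# Slide the pepper mill and the bottle into the stand and shut its bar

### The arm

A 6-joint arm with a two-finger parallel gripper is mounted at the origin on the work surface; the furniture and walls round the work are solid. World frame = base frame: x ahead of the robot, y to its left, z up, the work surface at z = 0. Lengths are in mm, angles in rad, forces in N, time in s.
With the tool pointing down it reaches from about 300 to 950 mm from the base axis. Payload 3.1 kg.
Tool frame: the origin (TCP) lies on the centre line of the jaws, within the pads' length; the fingertips stand env.tip_extent ahead of it and the grasp point (between the pads) lies 8 mm behind it (env.tip_extent is the distance from the TCP to the fingertips, in mm); z points along the fingers, y is the line along which they close (so a half turn about z gives the same grasp; the last joint's range is limited). The gripper opens to 85 mm and grips with 20 to 120 N. Pads are 22 mm wide; open, the fingers measure 114 mm over their backs; the gripper's body (76 mm by 85 mm) begins 54 mm behind the grasp point. The pads swing forward as they close: fully open they stand 13 mm farther back than shut.
Start: joints at [-1.215, 0.308, 1.634, -0, 1.2, -0.07], TCP at [258.131, -569.21, 242.272] pointing down, gripper open.
Joint ranges: [-3.06, 3.06], [-0.79, 1.96], [0.05, 2.63], [-1.19, 4.34], [0.05, 2.64], [-2.94, 2.94]. Speed limits (rad/s): [2.79, 2.79, 3.14, 3.14, 3.14, 3.14].

### API

Orientations are given as a 3x3 rotation matrix whose columns are the frame's x, y, z axes.
In Python, from plant import env gives the robot as it stands. Calls block until the motion is done:
- env.movep(position, orientation): joint-space move of the TCP to a pose.
- env.move_l(position, ori=None, speed=150): straight line of the TCP; ori=None keeps the orientation; speed is the mean speed in mm/s.
- env.goto_joints(angles): joint-space move.
- env.let_go() and env.grasp(): open the fingers fully, or close them until they stop; the grip force is fixed at half the most.
- env.dwell(seconds).
- env.inverse_kinematics(position, orientation): joint angles nearest the present ones, or None.
- env.sense(): the state.
- env.grab_frame(name): name is "scene" or "side" or "wrist"; returns the picture (480x640x3 uint8, red, green, blue); there is no depth.
- env.camera_info(name): a dict with "intrinsics" (3x3 intrinsics, pixels), "position" and "attitude" of the camera in the world; the wrist camera has in their place "T_tool_cam" (4x4, takes a point from camera to tool coordinates, whose origin is the TCP and whose axes are the flange's). Camera axes: x right, y down, z forward; pixel columns grow to the right and rows downward; lengths in mm; the calibration is good to about 2 mm. A picture is of the moment at which its call begins: read the wrist's pose just before it. camera_info takes no time and is no camera call.
A pose or a line that the arm cannot do raises env.MotionError and nothing moves.
- env.job_done(): hands the job in; it is judged then, once.
The state is a dict: "clock": time; "joints": joint angles; "qd": joint speeds; "joint_efforts": joint torques, N m; "ee_pos": TCP position; "orientation": TCP orientation; "contact_force": force on the tool from outside, world axes, zero at the start; "torque": the same for the moment, N m; "grip_width": opening from 0.0 (shut) to 1.0 (fully open); "grasp_force": force on a finger pad.
Only numpy, scipy, OpenCV 4.12 (cv2) and the standard library are available. Lean on these libraries where they do the work, as an engineer would, in place of code of your own. Each camera call takes 0.05 s, during which the arm holds its last target. There are 200 camera calls.

### The job

Put the wooden pepper mill and the tall glass sauce bottle away in the oak stand, one in each bay: push each across the worktop with the fingertips, gently and low down so that it slides upright, until it stands fully inside its bay, then swing the steel bar fully shut across the front with a finger to keep them in. Either may have either bay; do not grip, lift or tip them, and leave the honey jar, the red-capped spice jar and the espresso cup where they are.

Things in the scene. Friction and masses are not known exactly. Their poses are not given: they have to be found in the camera images.
- stand: Low oak stand, fixed, no floor. Origin on the worktop midway between its two bays; x points from the open front into the bays, y to the bar's hinge (robot side), z up. Bays 68 mm wide, centred at y = +39 and -39 mm, between 10 mm boards 85 mm high; boards' rounded front edges at x = -36, inside of the back (105 mm high) at x = +28 mm. 166 mm wide; angle feet stand out 18 mm more each side.
- bay_hinge_side (a point): On the worktop in the bay next to the bar's hinge, stand frame (-1, +39, 0) mm: the centre of a 58 mm thing that stands against the back board there. Axes as the stand.
- bay_far_side (a point): The same point of the other bay, stand frame (-1, -39, 0) mm. Axes as the stand.
- bar_hinge (a point): On the upright hinge axis of the bar, at the bar's mid height, stand frame (-46.5, +87, 68) mm. Axes as the stand.
- bar (a joint): Flat steel bar, 6 mm thick, 59 to 77 mm above the worktop, 176 mm long from its hinge axis. 0 = shut (along the stand's -y from the hinge, 7 mm in front of the boards); grows as the free end swings out: at 1.57 it points along the stand's -x. Turns easily, stays where left; stops at 0 and 2.0 rad, no latch. Shut, it clears a thing standing against the back by about 14 mm.
- bar_end (a point): Centre of the black ball, 18 mm across, on the bar's free end, 181 mm from the hinge axis, 68 mm above the worktop.
- mill: Loose light-brown wooden pepper mill, round, 58 mm across its base, narrower at the waist, 170 mm tall, about 0.18 kg. Origin: centre of its underside; z up.
- bottle: Loose round glass sauce bottle with a yellow cap, 57 mm across, 212 mm tall, about 0.39 kg. Origin: centre of its underside; z up. On this worktop (friction about 0.6, up to 0.7) both tip if pushed more than about 40 mm above it.
- honey_jar: Bystander: loose glass honey jar, 71 mm across, 110 mm tall, behind the stand. Origin: centre of its underside.
- red_jar: Bystander: loose spice jar with a red cap, 45 mm across, 106 mm tall, behind the stand, at its end away from the robot. Origin: centre of its underside.
- cup: Bystander: loose striped espresso cup with a handle, 63 x 87 mm, 52 mm tall, between the robot and the stand. Origin: centre of its underside.

How it is judged (in metres and radians):
On the way, in this order (a step that is already met when the one before it is completed fails the run):
1. the mill or the bottle stands home in a bay ((horizontal distance between any of mill, bottle and bay_hinge_side below 0.018 m or horizontal distance between any of mill, bottle and bay_far_side below 0.018 m)), for 0.2 s.
2. the mill and the bottle stand home, one in each bay (((horizontal distance between mill and bay_hinge_side below 0.018 m and horizontal distance between bottle and bay_far_side below 0.018 m) or (horizontal distance between mill and bay_far_side below 0.018 m and horizontal distance between bottle and bay_hinge_side below 0.018 m))), for 0.2 s.
At the end, for the whole second after the job is handed in: the mill and the bottle stand upright and still (within 0.08 rad), one in each bay, each within 18 mm of its bay's point (behind the bar), and the bar is shut to within 0.05 rad (((horizontal distance between mill and bay_hinge_side below 0.018 m and horizontal distance between bottle and bay_far_side below 0.018 m) or (horizontal distance between mill and bay_far_side below 0.018 m and horizontal distance between bottle and bay_hinge_side below 0.018 m)) and value of joint bar below 0.05 rad and velocity of joint bar below 0.05 rad/s and angle between each of mill, bottle's own z axis and vertical below 0.08 rad and linear speed of each of mill, bottle below 0.02 m/s); the robot touches nothing.
It fails at once if the mill or the bottle is tipped by more than 0.25 rad (angle between any of mill, bottle's own z axis and vertical above 0.25 rad).
It fails at once if the mill or the bottle is lifted off the worktop (height (world z) of any of mill, bottle above 0.012 m).
It fails at once if the mill or the bottle is gripped or pressed by the fingers with more than 30 N (contact force between the fingers and mill above 30 N or contact force between the fingers and bottle above 30 N).
It fails at once if the honey jar, the red-capped spice jar or the espresso cup is moved by more than 20 mm (distance of any of honey_jar, red_jar, cup from where it was at the start of the episode above 0.02 m).
It also fails if it takes over 72 s, if anything falls off the work surface, if the arm or the gripper's body presses on something with over 40 N, if the wrist force passes 120 N, or if a joint passes its speed limit or range.

## Working session

There is one attempt and no reset: what is moved stays moved. The work goes in short steps, each a Python script; the robot and the scene stay as the last script left them, time stands still between calls to the robot, and variables do not carry over. Pictures are saved under pics/ and viewed, at most 10 in all, crops included, and the job is handed in when it is done.

```bash
mkdir -p pics; ls; python3 - <<'E'
from plant import env
import cv2
for n in ("scene","side"):
    cv2.imwrite(f"pics/{n}0.png",env.grab_frame(n)[:,:,::-1])
    i=env.camera_info(n);print(n,i)
print(env.camera_info("wrist"),env.tip_extent,env.sense())
E
```

```text
pics
plant.py
scene {'intrinsics': array([[481.94786091,   0.        , 318.06270978],
       [  0.        , 481.94786091, 234.55647987],
       [  0.        ,   0.        ,   1.        ]]), 'position': array([183.45631644, 803.57805568, 533.61848049]), 'attitude': array([[-0.88863163, -0.22971173,  0.39694627],
       [-0.45861887,  0.44810581, -0.7673786 ],
       [-0.00159806, -0.86396395, -0.50355113]])}
side {'intrinsics': array([[528.57162298,   0.        , 319.130324  ],
       [  0.        , 528.57162298, 232.73625399],
       [  0.        ,   0.        ,   1.        ]]), 'position': array([ 476.23239958, -703.23225793,  582.50737747]), 'attitude': array([[ 0.99732699, -0.01683475,  0.07110174],
       [-0.06883268, -0.54293577,  0.83694851],
       [ 0.02451386, -0.83960547, -0.54264328]])}
{'intrinsics': array([[331.43627171,   0.        , 319.57750063],
       [  0.        , 331.43627171, 244.02265382],
       [  0.        ,   0.        ,   1.        ]]), 'T_tool_cam': array([[-7.90595749e-05, -9.59867472e-01, -2.80453970e-01,
         7.09890623e+01],
       [ 9.99999909e-
[... 380 characters left out ...]
]), 'qd': array([-1.16843403e-04, -2.05156720e-03, -3.01516019e-03, -1.83267631e-04,
        4.45985385e-05, -7.49144674e-04]), 'joint_efforts': array([-4.81326097e-04, -4.16406977e+01, -2.77644432e+01, -1.09169582e-04,
        4.06408755e-03, -1.29801867e-05]), 'ee_pos': array([ 257.89665809, -568.53218565,  241.16899621]), 'orientation': array([[ 9.10700291e-01,  4.13067192e-01, -6.89135944e-04],
       [ 4.13067724e-01, -9.10698170e-01,  1.97451022e-03],
       [ 1.88010550e-04, -2.08284685e-03, -9.99997813e-01]]), 'contact_force': array([ 0.39304444, -0.20952502, -0.24797244]), 'torque': array([ 0.04516681, -0.0058761 ,  0.01440427]), 'grasp_force': 0.0, 'grip_width': 0.9986011300056638}
```

View pics/scene0.png

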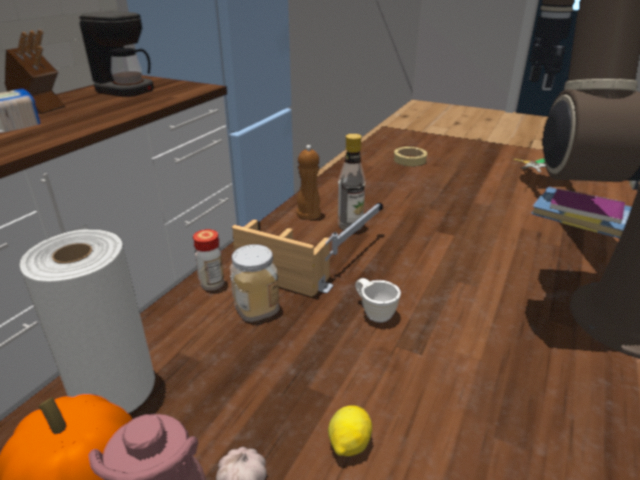

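View pics/side0.png

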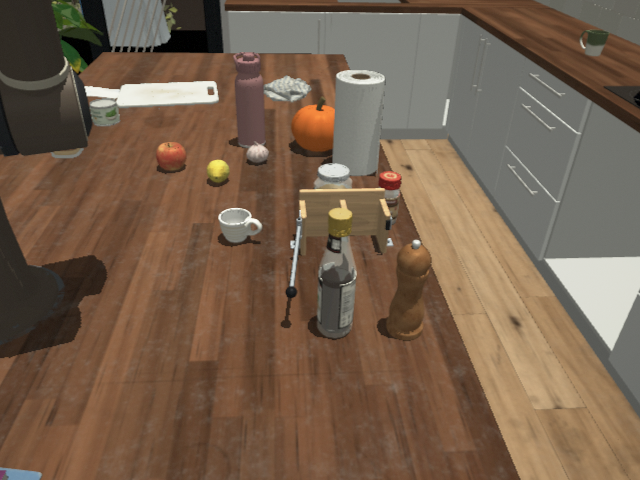

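The stand opens toward the side camera. The bottle base is at about side (335,334) / scene (352,233), the mill at side (405,336) / scene (309,218), and the bar ball at side (291,292) / scene (380,207). I'll zoom in on the stand for precision.

```bash
python3 - <<'E'
import cv2,numpy as np
a=cv2.imread("pics/side0.png")[150:350,270:440];b=cv2.imread("pics/scene0.png")[125:325,220:390]
o=np.hstack([cv2.resize(x,None,fx=2.35,fy=3,interpolation=cv2.INTER_CUBIC) for x in(a,b)])
o=np.hstack([cv2.resize(x,(400,471),interpolation=cv2.INTER_CUBIC) for x in(a,b)])
cv2.imwrite("pics/z0.png",o)
E
```

```text
(no output)
```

View pics/z0.png

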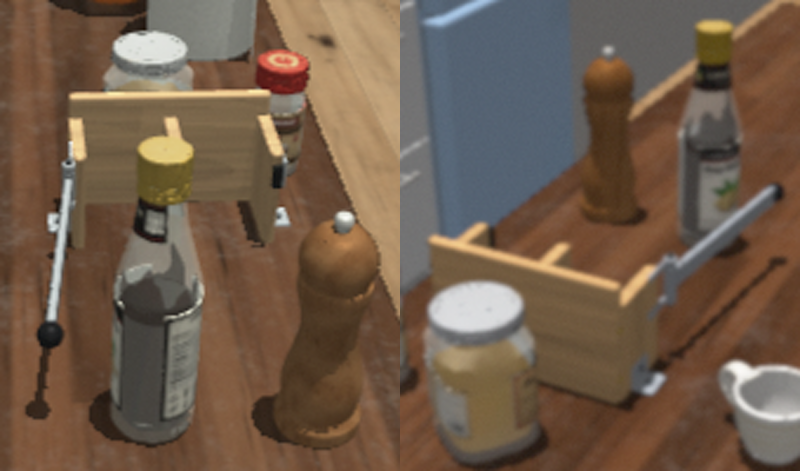

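Picked crop pixels (z0 is scaled 2.353) for the stand corners, ball, caps and base outlines. Next I'll fit the poses by least squares over both views.

```bash
cat > geo.py <<'E'
import numpy as np
from plant import env
CAM={n:env.camera_info(n) for n in("scene","side")}
def proj(n,P):
    c=CAM[n];q=(np.atleast_2d(P)-c["position"])@c["attitude"];p=q@c["intrinsics"].T
    return p[:,:2]/p[:,2:]
S=lambda x,y:np.array([x/2.353+270,y/2.353+150])
C=lambda x,y:np.array([(x-400)/2.353+220,y/2.353+125])
E
cat > fit.py <<'E'
from geo import *
from scipy.optimize import least_squares
def stand(p,X):
    c,s=np.cos(p[2]),np.sin(p[2]);X=np.asarray(X,float)
    return np.array([p[0]+c*X[0]-s*X[1],p[1]+s*X[0]+c*X[1],X[2]])
def end(p):
    a=p[3];return stand(p,[-46.5-181*np.sin(a),87-181*np.cos(a),68])
def res(p):
    t=p[4]
    L=[("side",S(69,94),[28+t,83,105]),("side",S(269,91),[28+t,-83,105]),
    ("scene",C(432,240),[28+t,-83,105]),("scene",C(618,297),[28+t,83,105]),("scene",C(622,402),[28+t,83,0]),
    ("side",S(80,246),[-36,78,0]),("side",S(262,243),[-36,-78,0])]
    r=[proj(n,stand(p,X))[0]-u for n,u,X in L]
    r+=[proj("side",end(p))[0]-S(49,333),proj("scene",end(p))[0]-C(779,190)]
    return np.ravel(r)
s=least_squares(res,[480,-30,1.57,1.4,10],loss="soft_l1",x_scale=[10,10,.1,.1,3]);p=s.x
print("stand",p.round(3),res(p).round(1).reshape(-1,2).tolist())
th=np.linspace(0,2*np.pi,200)
def cyl(R,top,sl,sb,st,cl,cb,ct):
    def f(q):
        o=[]
        for n,l,b,t in(("side",sl,sb,st),("scene",cl,cb,ct)):
            v=np.array([proj(n,np.c_[q[0]+R*np.cos(th),q[1]+R*np.sin(th),0*th+z]) for z in(2.,8.)]).reshape(-1,2)
            o+=[v[:,0].min()-l[0],v[:,0].max()-l[1],v[:,1].max()-b]
            o+=list(proj(n,[q[0],q[1],top])[0]-t)
        return np.array(o)
    s=least_squares(f,[450,-200]);print(s.x.round(1),f(s.x).round(1));return s.x
ss=lambda x:x/2.353+270
sc=lambda x:(x-400)/2.353+220
r=lambda y,o:y/2.353+o
print("bottle");b=cyl(28.5,212,(ss(111),ss(196)),r(440,150),S(166,147),(sc(679),sc(744)),r(248,125),C(714,27))
print("mill");m=cyl(29,166,(ss(275),ss(362)),r(444,150),S(345,221),(sc(581),sc(639)),r(222,125),C(609,51))
for n,X in(("bayH",[-1,39,0]),("bayF",[-1,-39,0]),("hinge",[-46.5,87,68])):print(n,stand(p,X).round(1))
print("end",end(p).round(1))
c,s_=np.cos(p[2]),np.sin(p[2]);R=np.array([[c,-s_],[s_,c]])
for q in(b,m):print("stand frame",((q-p[:2])@R).round(1))
for n,u,v in(("cup",sc(781)*0+380,320),):
  pass
E
python3 fit.py
```

```text
stand [593.083 153.951   1.575   1.674   7.626] [[-0.9, -1.3], [0.0, -1.2], [-0.5, -2.2], [0.9, -4.9], [-0.5, 0.1], [-1.6, 0.7], [2.0, 0.1], [-0.5, -0.1], [-1.2, 0.4]]
bottle
[557.6 -80.6] [-0.8 -0.9  1.3 -0.2 -0.3 -0.6 -2.9  0.3  0.4 -1.5]
mill
[669.1 -89.4] [-0.8 -0.6  1.7  0.6 -1.9 -0.  -0.2 -1.  -0.5 -0.1]
bayH [554.1 152.8   0. ]
bayF [632.1 153.1   0. ]
hinge [506.3 107.1  68. ]
end [488.3 -73.   68. ]
stand frame [-234.4   36.4]
stand frame [-243.6  -75. ]
```

The fit residuals are mostly within 2 px. Now two wrist views from above, with the fingers shut for pushing, to refine the bay position.

```bash
python3 - <<'E'
from geo import *
import cv2,pickle
R=np.array([[0,1,0],[1,0,0],[0,0,-1.]])
env.grasp();print(env.tip_extent,env.sense()["grip_width"],env.sense()["clock"])
ims=[];D=[]
for P in([590,20,300],[590,-110,300]):
    env.movep(P,R);env.dwell(.3);s=env.sense();im=env.grab_frame("wrist")
    ims.append(im[:,:,::-1]);D.append((s["ee_pos"],s["orientation"]));cv2.imwrite(f"pics/w{len(ims)}.png",ims[-1])
pickle.dump(D,open("w.pkl","wb"))
s=env.sense();print(s["clock"],s["ee_pos"],s["joints"].round(2))
# tilted push orientation
for t in(40,50):
  a=np.radians(t);c,q=np.cos(a),np.sin(a)
  for sg in(1,-1):
    x=np.array([0,sg*c,sg*q]);z=np.array([0,q,-c]);Rp=np.c_[x,np.cross(z,x),z]
    for P in([557,-140,20],[557,120,20],[640,110,20],[680,-150,20]):
        j=env.inverse_kinematics(P,Rp);print(t,sg,P,None if j is None else np.round(j,2))
cv2.imwrite("pics/w12.png",np.vstack([cv2.resize(i,(400,300)) for i in ims]))
E
```

```text
11.0 -0.0024598699923609416 0.8667
4.5583 [ 590.12608964 -108.91493478  300.04819431] [-0.26  0.21  1.63  0.    1.29 -0.26]
40 1 [557, -140, 20] [-0.61  0.74  1.67  0.59  1.24 -0.95]
40 1 [557, 120, 20] [-0.21  0.63  1.89  0.84  1.   -0.83]
40 1 [640, 110, 20] [-0.2   0.73  1.68  0.81  1.06 -0.73]
40 1 [680, -150, 20] [-0.53  0.9   1.36  0.61  1.34 -0.81]
40 -1 [557, -140, 20] [-0.61  0.74  1.67  0.59  1.24  2.19]
40 -1 [557, 120, 20] [-0.21  0.63  1.89  0.84  1.    2.32]
40 -1 [640, 110, 20] [-0.2   0.73  1.68  0.81  1.06  2.41]
40 -1 [680, -150, 20] [-0.53  0.9   1.36  0.61  1.34  2.33]
50 1 [557, -140, 20] [-0.66  0.83  1.6   0.67  1.39 -1.02]
50 1 [557, 120, 20] [-0.28  0.71  1.86  0.95  1.13 -0.96]
50 1 [640, 110, 20] [-0.26  0.8   1.66  0.93  1.19 -0.85]
50 1 [680, -150, 20] [-0.57  0.98  1.29  0.7   1.47 -0.87]
50 -1 [557, -140, 20] [-0.66  0.83  1.6   0.67  1.39  2.12]
50 -1 [557, 120, 20] [-0.28  0.71  1.86  0.95  1.13  2.18]
50 -1 [640, 110, 20] [-0.26  0.8   1.66  0.93  1.19  2.29]
50 -1 [680, -150, 20] [-0.57  0.98  1.29  0.7   1.47  2.28]
```

View pics/w1.png

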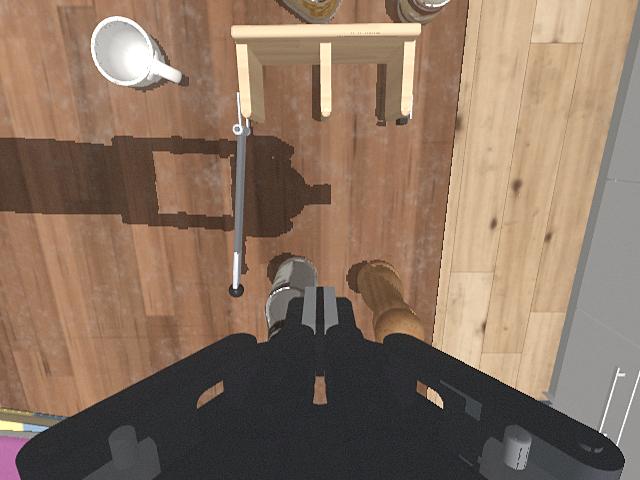

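View pics/w2.png

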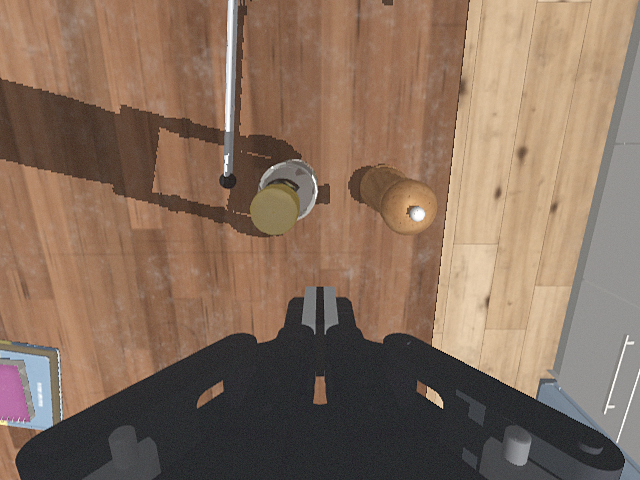

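Wrist 1: back board's outer top edge from (233,27) to (420,24), board tips at (252,120), (326,115) and (407,115), ball at (236,291). Wrist 2: ball (228,181), cap (275,207), mill knob (417,214). I'll add these to the fit.

```bash
cat > fit2.py <<'E'
from fit import *
import pickle
D=pickle.load(open("w.pkl","rb"));W=env.camera_info("wrist")
def pw(i,P):
    p,R=D[i];T=W["T_tool_cam"];t=R.T@(np.asarray(P)-p);c=T[:3,:3].T@(t-T[:3,3]);q=W["intrinsics"]@c;return q[:2]/q[2]
def r2(p):
    t=p[4];L=[(0,(233,26),[28+t,83,105]),(0,(420,23),[28+t,-83,105]),(0,(251,120),[-35,78,80]),(0,(326,115),[-35,0,80]),(0,(407,115),[-35,-78,80])]
    o=[pw(i,stand(p,X))-u for i,u,X in L]+[pw(0,end(p))-(236,291),pw(1,end(p))-(228,181)]
    return np.ravel(o)
f=lambda p:np.r_[res(p)*.7,r2(p)]
s=least_squares(f,p,loss="soft_l1",x_scale=[10,10,.1,.1,3]);p=s.x
print("STAND",p.round(3),r2(p).round(1).reshape(-1,2).tolist())
for n,X in(("bayH",[-1,39,0]),("bayF",[-1,-39,0]),("hinge",[-46.5,87,68])):print(n,stand(p,X).round(1))
print("end",end(p).round(1))
def top(i,uv,z):
    q=least_squares(lambda a:pw(i,[a[0],a[1],z])-uv,[600,-80]).x;return q.round(1)
print("bottle wrist",top(1,(275,206),212),"mill",top(1,(417,214),166))
E
python3 fit2.py | sed -n '/STAND/,$p'
```

```text
STAND [595.833 155.159   1.59    1.699   8.546] [[-3.8, 1.1], [2.9, -0.4], [-3.2, -1.8], [0.5, 1.5], [-1.6, -0.2], [-0.0, -0.0], [-0.6, 0.4]]
bayH [556.9 153.4   0. ]
bayF [634.8 154.9   0. ]
hinge [509.7 107.   68. ]
end [490.2 -72.9  68. ]
bottle wrist [560.  -74.8] mill [668.6 -89.1]
```

Wrist 2 shows the finger linkage bulges about 65 mm each side, so it could catch the bar when pushing the bottle. First I'll nudge the bar open to about 1.95 rad, then push the bottle in with the tool tilted so the palm stays clear of the boards.

```bash
cat > act.py <<'E'
from plant import env
import numpy as np
V=np.array([[0,1,0],[1,0,0],[0,0,-1.]])
YAW=1.587
def tilt(deg,yaw=YAW):
    a=np.radians(deg);h=np.array([np.cos(yaw),np.sin(yaw),0]);u=np.array([0,0,1.])
    z=h*np.sin(a)-u*np.cos(a);x=h*np.cos(a)+u*np.sin(a);return np.c_[x,np.cross(z,x),z]
def log(t):
    s=env.sense();print(t,round(s["clock"],2),s["ee_pos"].round(1),s["contact_force"].round(1))
def push(a,b,step=20,speed=60,lim=8):
    """straight push from a to b, stopping when force rises by lim"""
    a,b=np.array(a,float),np.array(b,float);n=max(1,int(round(np.linalg.norm(b-a)/step)))
    f0=env.sense()["contact_force"]
    for k in range(1,n+1):
        env.move_l(a+(b-a)*k/n,speed=speed);f=env.sense()["contact_force"]-f0
        if np.linalg.norm(f)>lim: print("force stop",f.round(1));return False
    return True
E
python3 - <<'E'
from act import *
env.movep([530,10,150],V);env.move_l([530,10,62],speed=150);log("in")
print(push([530,10,62],[492,12,62],step=6,speed=50));log("bar")
env.move_l([515,12,62],speed=100);env.movep([545,0,290],V);log("up")
T=tilt(40)
env.movep([562,-205,260],T);log("back")
env.move_l([562,-190,26],speed=200);env.dwell(.2);log("low")
print(push([562,-190,26],[561,-95,26],step=10,speed=70));log("mid")
import cv2;cv2.imwrite("pics/s1.png",env.grab_frame("side")[150:400,220:520,::-1])
E
python3 -c "
import cv2;cv2.imwrite('pics/s1b.png',cv2.resize(cv2.imread('pics/s1.png'),(660,550)))"
```

```text
in 6.11 [531.4   9.5  63. ] [1.  0.3 0.4]
True
bar 7.76 [491.4  12.   61.9] [ 0.1 -0.3  0.3]
up 9.06 [5.435e+02 2.000e-01 2.880e+02] [-0.8 -0.4  0.7]
back 9.92 [ 561.2 -204.5  257.9] [-0.7 -0.1  0.5]
low 11.44 [ 562.7 -190.7   27.1] [ 0.1 -0.3 -0.2]
True
mid 14.28 [560.8 -94.4  26. ] [0.  0.4 0.5]
```

View pics/s1b.png

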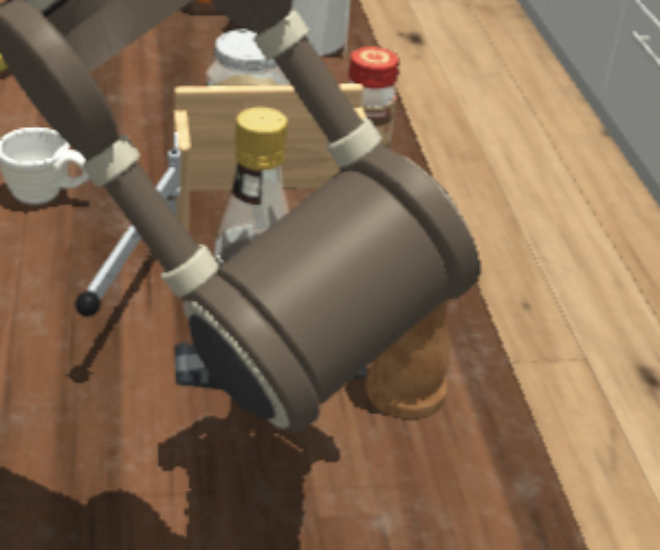

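The bar is wide open, with the ball at crop (88,302). The bottle is upright and moving, its cap at crop (262,122). The mill has not moved and the cup is clear. I'll continue the bottle push into the hinge-side bay.

```bash
python3 - <<'E'
from act import *
import cv2
ok=push([561,-95,26],[558.5,60,26],step=26,speed=75);log("mouth")
if ok: ok=push([558.5,60,26],[558,96,26],step=9,speed=50);log("in")
if ok: ok=push([558,96,26],[558,105,26],step=3,speed=30,lim=6);log("home")
T=tilt(40)
env.move_l([559,40,30],speed=150)
im=env.grab_frame("scene")[:,:,::-1];w=env.grab_frame("wrist")[:,:,::-1]
cv2.imwrite("pics/c2.png",np.hstack([cv2.resize(im[110:330,200:420],(400,400)),cv2.resize(w,(400,400))]));log("ret")
E
```

```text
mouth 17.27 [558.   60.9  26. ] [-0.5  0.9 -0.1]
in 18.61 [557.6  96.6  26. ] [-0.4  0.1 -0.3]
home 19.36 [557.9 105.2  26. ] [-0.  -0.3  0.2]
ret 20.04 [558.3  41.   29.8] [-0.7 -0.2  0.3]
```

View pics/c2.png

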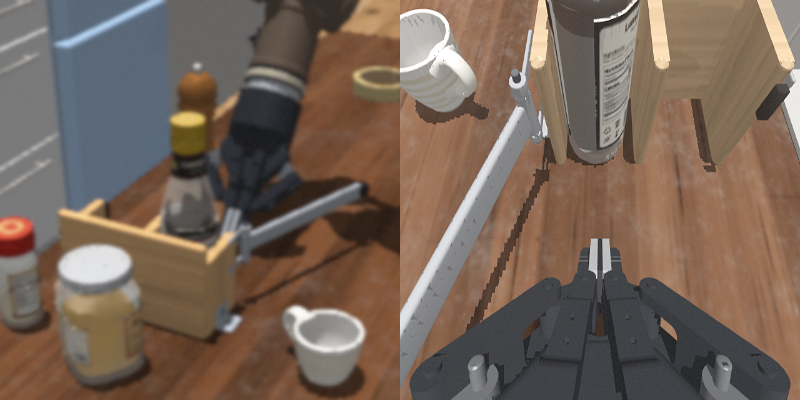

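The bottle stands in its bay about flush with the board fronts: base front at crop (590,163), board fronts at (562,163) and about (630,165). I'll push it 4–5 mm further, then bring the mill in diagonally to the far bay's axis.

```bash
python3 - <<'E'
from act import *
import cv2
env.move_l([558,100,26],speed=120)
print(push([558,100,26],[558,110,26],step=2.5,speed=40,lim=6));log("home2")
env.move_l([560,60,28],speed=150);env.move_l([575,-40,260],speed=250);log("up")
yw=1.8075;d=np.array([np.cos(yw),np.sin(yw)]);m=np.array([669,-89.3])
P=lambda c,g=44,z=23:[*(c-d*g),z]
T=tilt(40,yw)
env.movep([*(m-d*100),240],T);env.move_l(P(m,85),speed=200);log("low")
w=m+d*138
print(push(P(m,85),P(w),step=20,speed=70));log("diag")
env.move_l(P(w,75,30),speed=150)
im=env.grab_frame("scene")[:,:,::-1];v=env.grab_frame("wrist")[:,:,::-1]
import pickle;s=env.sense();pickle.dump((s["ee_pos"],s["orientation"]),open("w3.pkl","wb"))
cv2.imwrite("pics/c3.png",np.hstack([cv2.resize(im[110:330,200:420],(320,480)),v[:,80:560]]));log("ret")
E
```

```text
True
home2 21.69 [558.1 110.1  26. ] [ 0.1 -1.2 -0.5]
up 23.33 [573.9 -39.1 258.5] [-0.5 -0.7 -0.4]
low 25.36 [ 690.3 -172.6   25. ] [0.2 0.8 0.5]
True
diag 29.26 [646.6   2.8  23. ] [-0.7 -0.1 -0.3]
ret 29.72 [653.9 -27.9  29.9] [ 0.4 -0.7  0.6]
```

View pics/c3.png

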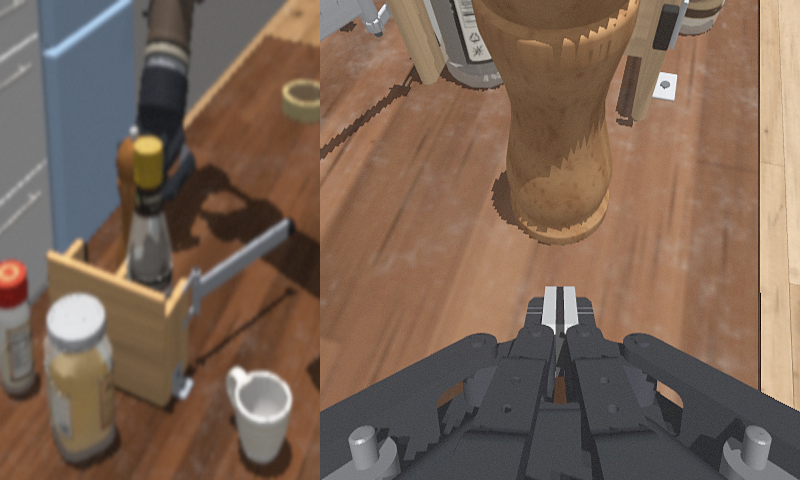

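The mill is upright in front of the far bay, with its base spanning wrist columns 271–368 and its bottom edge at row 244. I'll locate it and the far outer board's foot (inner corner about (377,118)) in the same picture.

```bash
python3 - <<'E'
import numpy as np,pickle
from scipy.optimize import least_squares
from plant import env
p,R=pickle.load(open("w3.pkl","rb"));W=env.camera_info("wrist");T=W["T_tool_cam"]
def pw(P):
    c=((np.atleast_2d(P)-p)@R-T[:3,3])@T[:3,:3];q=c@W["intrinsics"].T;return q[:,:2]/q[:,2:]
th=np.linspace(0,6.283,300)
def f(a):
    v=np.vstack([pw(np.c_[a[0]+29*np.cos(th),a[1]+29*np.sin(th),0*th+z]) for z in(1,8)]);return [v[:,0].min()-271,v[:,0].max()-368,v[:,1].max()-244]
s=least_squares(f,[640,40]);print(s.x.round(1),np.round(s.fun,1))
g=lambda uv:least_squares(lambda a:(pw([a[0],a[1],0])-uv).ravel(),[640,100]).x.round(1)
print("outer board foot in/out",g((377,119)),g((400,120)),"hinge-side board front foot inner",g((195,83)))
E
```

```text
[635.7  45.9] [-0.7  0.7 -0.1]
outer board foot in/out [659.  119.4] [674.6 122.2] hinge-side board front foot inner [523.2 122.4]
```

The mill is at (635.7, 45.9), within about 1 mm of the bay axis. Pushing straight in.

```bash
python3 - <<'E'
from act import *
import cv2
env.movep([636.5,-28,28],tilt(40));env.move_l([636.5,-12,23],speed=100)
ok=push([636.5,-12,23],[635.5,35,23],step=10,speed=70);log("mouth")
ok=ok and push([635.5,35,23],[634.7,95,23],step=6,speed=50,lim=6);log("in")
ok=ok and push([634.7,95,23],[634.6,110,23],step=3,speed=40,lim=6);log("home")
env.move_l([635,60,30],speed=150)
im=env.grab_frame("scene")[:,:,::-1];v=env.grab_frame("wrist")[:,:,::-1]
cv2.imwrite("pics/c4.png",np.hstack([cv2.resize(im[110:330,200:420],(320,480)),v[:,80:560]]));log("ret")
E
```

```text
mouth 31.73 [635.2  35.7  23. ] [-0.   0.7  0.3]
in 34.39 [634.5  95.5  23. ] [-0.1 -0.2  1. ]
home 35.64 [634.5 110.3  23. ] [ 0.4  0.3 -0.9]
ret 36.23 [634.5  60.7  29.8] [0.  1.  0.7]
```

View pics/c4.png

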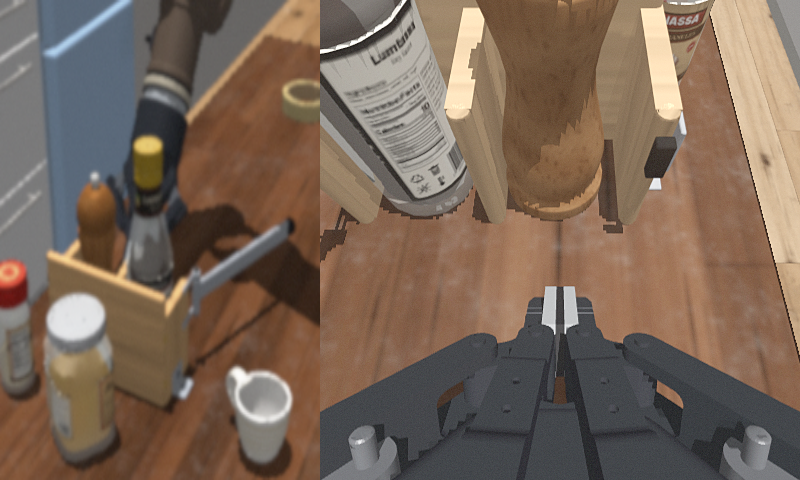

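Both are home, just inside the board fronts: mill base front at (553,217), bottle front at (430,215), boards at about (492,220). Next I'll plan the bar sweep, vertical at first and tilting as it closes, and check the IK.

```bash
cat >> act.py <<'E'
H=np.array([509.7,107.]);XS=np.array([np.cos(YAW),np.sin(YAW)]);YS=np.array([-XS[1],XS[0]])
def barpose(a,gap=0,r=130,z=67):
    d=-np.sin(a)*XS-np.cos(a)*YS;n=-np.cos(a)*XS+np.sin(a)*YS
    t=np.interp(a,[.5,1.6],[40,0]);k=np.radians(t);off=3+11*(np.cos(k)+np.sin(k))+gap
    yaw=np.arctan2(-n[1],-n[0]);return np.array([*(H+r*d+n*off),z]),tilt(t,yaw)
E
python3 - <<'E'
from act import *
for a,g,z in[(2,30,200),(2,30,67)]+[(a,0,67) for a in np.arange(1.9,-.05,-.2)]+[(-.03,0,67)]:
    p,R=barpose(a,g,z=z);j=env.inverse_kinematics(p,R);print(round(a,2),p.round(),None if j is None else j.round(2))
E
```

```text
2 [417.   6. 200.] [-0.09 -0.05  2.14 -0.    1.06  1.89]
2 [417.   6.  67.] [-0.09  0.19  2.22 -0.    0.74  1.89]
1.9 [456. -12.  67.] [-0.12  0.25  2.13 -0.    0.76  1.76]
1.7 [481. -21.  67.] [-0.13  0.29  2.08 -0.    0.77  1.55]
1.5 [506. -24.  67.] [-0.14  0.3   2.06  0.02  0.71  1.33]
1.3 [531. -22.  67.] [-0.17  0.3   2.09  0.15  0.59  0.99]
1.1 [556. -16.  67.] [-0.22  0.31  2.1   0.41  0.53  0.53]
0.9 [578.  -5.  67.] [-0.27  0.35  2.08  0.72  0.56  0.02]
0.7 [599.  11.  67.] [-0.32  0.42  2.02  0.92  0.69 -0.36]
0.5 [616.  30.  67.] [-0.35  0.52  1.94  0.99  0.86 -0.61]
0.3 [629.  53.  67.] [-0.31  0.58  1.83  0.89  0.98 -0.63]
0.1 [638.  78.  67.] [-0.26  0.64  1.72  0.8   1.09 -0.67]
-0.03 [640.  95.  67.] [-0.22  0.67  1.66  0.74  1.15 -0.7 ]
```

```bash
python3 - <<'E'
from act import *
import cv2
env.move_l([610,20,120],speed=200);env.move_l([570,-60,260],speed=250)
p,R=barpose(2,30,z=230);env.movep(p,R)
p,R=barpose(2,30);env.move_l(p,R,speed=200);log("start")
f0=env.sense()["contact_force"]
for a in list(np.arange(1.95,.12,-.15))+[.1,.07,.04,.02,0,-.015,-.03]:
    p,R=barpose(a);env.move_l(p,R,speed=100 if a>.12 else 40)
    f=env.sense()["contact_force"]-f0
    if np.linalg.norm(f)>6: print("force",round(a,3),f.round(1));
    if np.linalg.norm(f)>10 or (a<.05 and np.linalg.norm(f)>6): break
log("end")
q=env.sense()["ee_pos"];env.move_l(q+[0,-40,3],speed=60);env.move_l(q+[0,-160,200],speed=250);log("away")
ims=[env.grab_frame(n)[:,:,::-1] for n in("side","scene")]
cv2.imwrite("pics/c5.png",np.hstack([cv2.resize(ims[0][150:300,270:420],(400,400)),cv2.resize(ims[1][110:330,200:420],(400,400))]))
E
```

```text
start 40.86 [418.2   5.4  67.7] [ 0.7  0.2 -0.3]
end 47.71 [640.4  93.2  66.9] [-1.3 -4.7  2.1]
away 49.62 [639.4 -65.9 265.4] [-0.3  0.7 -0.7]
```

View pics/c5.png

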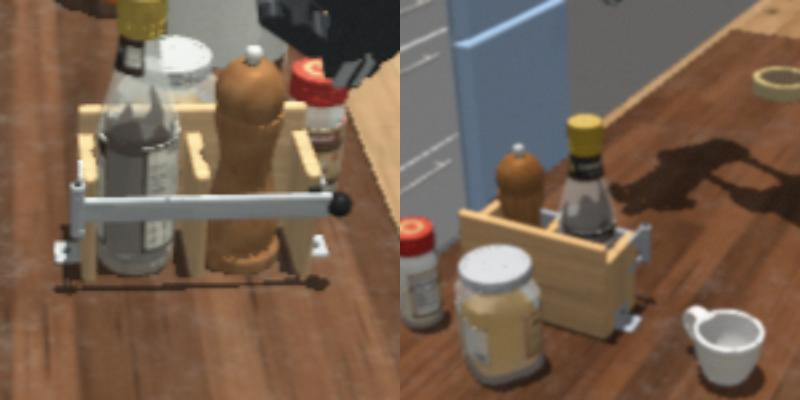

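The bar lies across the front with its ball at side crop (340,204), which is full pixel (397.5,226.5). Bottle and mill stand upright behind it. I'll check the ball pixel against the shut prediction, then hand in.

```bash
python3 - <<'E'
from geo import *
from act import H,XS,YS
e=[]
for a in(0,.05,.1):
    d=-np.sin(a)*XS-np.cos(a)*YS;e.append(proj("side",[*(H+181*d),68])[0]);print(a,e[-1].round(1))
if abs(e[0][1]-226.5)<3: print(env.job_done())
E
```

```text
0 [397.9 225.6]
0.05 [398.8 228.3]
0.1 [399.5 230.9]
the job is handed in; nothing more can be done
None
```

The mill and the bottle stand upright, one in each bay, and the bar is swung shut across the front; I handed the job in at about 50 s of the 72 s, with the last picture and force reading agreeing, but no verdict came back.

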